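# Lean the washed board on its display stand

### The job

Two washed wooden pieces stand in the wire drainer: a tall rectangular board and a lower square trivet. Lift the tall board out and lean it on the small wooden display stand, tall way up, its bottom edge on the ledge behind the front lip, its face resting back against the sloped rest, centred from side to side. Let go of it there and leave the square trivet standing in the drainer.

Things in the scene. Friction and masses are not known exactly. Their poses are not given: they have to be found in the camera images.
- board: The part to move: light wooden board, 10 mm thick (its x), 100 mm wide (y), 150 mm tall (z), about 0.1 to 0.2 kg, both faces alike. It stands upright on its short edge in one slot of the drainer. Origin at the centre of its bottom edge, z up the board. The wires reach 55 mm up it; its upper part is free to grip across the thickness from above.
- trivet: Bystander: square trivet of the same wood, 10 mm thick (x), 100 mm wide (y), 100 mm tall (z), standing in the other slot of the drainer, in line with the board, 130 mm centre to centre. Origin at the centre of its bottom edge, z up. Leave it there.
- stand: Fixed wooden stand, 150 mm wide (y). Origin on the worktop, x to its back, z up. The rest leans back 18 deg: its face rises 90 mm along the slope from x 0, z 22 mm to x 28, z 108. The ledge, square to the rest, is 24 mm deep, with a front lip 10 mm high and 6 thick. Board seated in the corner: bottom centre at x -5, z 23.5 mm, tilted 18 deg, its top 60 mm above the rest. Legs behind reach x 85.
- drainer: Fixed wire drainer with a white plastic base 62 x 260 mm, level frame, origin on the worktop under its centre; two upright slots 13 mm wide between steel wires, centred at y -65 and +65 mm; base floor 8 mm and wires up to 62 mm above the worktop. Board and trivet stand in the slots, faces square to its x.

How it is judged:
By the outcome, as a careful person would: the job done as asked, in the order asked, and still so for the second after the job is handed in, with the robot touching nothing.
It also fails if it takes over 35 s, if anything falls off the work surface, if the arm or the gripper's body presses on something with over 40 N, if the wrist force passes 120 N, or if a joint passes its speed limit or range.

### The arm

A 7-joint arm with a two-finger parallel gripper is mounted at the origin on a cart in front of the work surface, level with it; the furniture and walls round the work are solid. World frame = base frame: x ahead of the robot, y to its left, z up, the work surface at z = 0. Lengths are in m, angles in rad, forces in N, time in s.
With the tool pointing down it reaches from about 0.4 to 0.85 m from the base axis. Payload 10.4 kg.
Tool frame: the origin (TCP) lies midway between the tips of the shut fingers; the grasp point (between the pads) lies 19 mm behind it; x points along the fingers, y is the direction in which the jaws open and shut, and the axes are right-handed (so a half turn about x gives the same grasp; the last joint's range is limited). The gripper opens to 87 mm and grips with 3 to 60 N. Pads are 19 mm wide; open, the fingers measure 117 mm over their backs; the gripper's body (75 mm by 190 mm) begins 51 mm behind the grasp point.
Start: joints at [-1.343, 0.332, -0.065, 1.46, 0.022, 1.35, -0.088], TCP at [0.155, 0.605, 0.223] pointing down, gripper open.
Joint ranges: [-2.6, 2.6], [-0.5, 2.12], [-1.47, 1.34], [0.16, 2.42], [-1.27, 4.41], [0.06, 2.06], [-2.6, 2.6]. Speed limits (rad/s): [2.22, 2.22, 2.79, 2.79, 3.14, 3.14, 3.14].

### API

Orientations are given as a unit quaternion [x, y, z, w].
In Python, from bench import r gives the robot as it stands.
- The arm moves only by the shell command python3 -m jog 'ROWS' [OPENING] [FORCE]. ROWS is JSON, a list of rows, each an object with "slide": the shift along the tool's x, y, z in cm, a list of three; "roll": the turn about the tool's x in degrees. A call has 1 to 5 rows; each row is the pose to reach, as a shift and turn from the pose measured when the call began, along the tool's axes at that moment; what a row does not reach only later rows make up. A row lasts 1/12 s, in which the tool goes at most 41.7 mm and 7.16 degrees, less where a joint would pass 70% of its speed; a pose out of reach is approached as far as the arm can. A call with a gripper value outside its range is refused whole. OPENING is the closure, from 0 (fully open) to 1 (shut), set as the call begins (- or left out, the last holds). The fingers move at their own pace and stop on an object; FORCE is the grip in N (left out, the last holds). Time passes only in rows, so rows that repeat a pose let the fingers close. It gives the time, the measured TCP pose, the force and the opening at its end, in the units of the state.
- r.read_state(): the state, without advancing time (a new reading comes with each control period).
- r.camera(name): name is "scene" or "side" or "wrist"; returns the picture (384x512x3 uint8, red, green, blue); there is no depth.
- r.camera_info(name): a dict with "intrinsics" (3x3 intrinsics, pixels), "R" (3x3) and "t" (3): a world point X has camera coordinates R X + t; the wrist camera has in their place "hand_eye" (4x4, takes a point from camera to tool coordinates, whose origin is the TCP and whose axes are the tool frame's). Camera axes: x right, y down, z forward; pixel columns grow to the right and rows downward; lengths in m; the calibration is good to about 2 mm. A picture is of the moment at which its call begins: read the wrist's pose just before it. camera_info takes no time and is no camera call.
- r.close_job(): hands the job in, once; it reports no verdict.
The state is a dict: "time": time; "joint_positions": joint angles; "joint_vel": joint speeds; "joint_torque": joint torques, N m; "ee_pos": TCP position; "eef_rot": TCP orientation; "ft_force": force on the tool from outside, world axes, zero at the start; "torque": the same for the moment, N m; "width": finger opening in m.
Only numpy, scipy, OpenCV 4.12 (cv2) and the standard library are available. Lean on these libraries where they do the work, as an engineer would, in place of code of your own. Each camera call takes 0.05 s, during which the arm holds its last target.

## Working session

There is one attempt and no reset: what is moved stays moved. The work goes in short steps, Python scripts to look and compute and a shell command to move; the robot and the scene stay as the last step left them, time stands still between calls to the robot, and variables do not carry over. Pictures are saved under pics/ and viewed, and the job is handed in when it is done.

```bash
mkdir -p pics; ls
python3 - <<'E'
from bench import r
import cv2, numpy as np
s=r.read_state(); print({k:np.round(v,3).tolist() for k,v in s.items()})
for n in ["scene","side","wrist"]:
    im=r.camera(n); cv2.imwrite(f"pics/{n}0.png",im[:,:,::-1])
    i=r.camera_info(n); print(n,{k:np.round(v,4).tolist() for k,v in i.items()})
E
```

```text
pics
{'time': 0.0, 'joint_positions': [-1.343, 0.333, -0.065, 1.461, 0.022, 1.35, -0.088], 'joint_vel': [0.0, 0.0, -0.002, -0.0, 0.001, -0.0, 0.0], 'joint_torque': [-0.0, -62.327, 0.024, -38.991, -0.061, 0.04, 0.0], 'ee_pos': [0.155, 0.605, 0.222], 'eef_rot': [0.088, 0.702, -0.089, 0.702], 'ft_force': [0.445, -0.73, 0.747], 'torque': [-0.007, 0.024, 0.003], 'width': 0.087}
scene {'intrinsics': [[425.9601, 0.0, 260.7412], [0.0, 425.9601, 187.0315], [0.0, 0.0, 1.0]], 'R': [[0.882, -0.4707, 0.0237], [-0.2377, -0.4877, -0.84], [0.407, 0.7353, -0.542]], 't': [-0.3275, 0.2092, 0.5934]}
side {'intrinsics': [[456.936, 0.0, 252.7095], [0.0, 456.936, 188.9071], [0.0, 0.0, 1.0]], 'R': [[-0.9922, -0.1236, -0.0179], [-0.0431, 0.4736, -0.8797], [0.1172, -0.872, -0.4752]], 't': [0.4329, 0.0065, 0.9992]}
wrist {'intrinsics': [[281.0682, 0.0, 257.3577], [0.0, 281.0682, 191.2346], [0.0, 0.0, 1.0]], 'hand_eye': [[0.0005, -0.2805, 0.9598, -0.1625], [1.0, 0.0004, -0.0004, 0.0003], [-0.0003, 0.9598, 0.2805, -0.0777], [0.0, 0.0, 0.0, 1.0]]}
```

View pics/scene0.png

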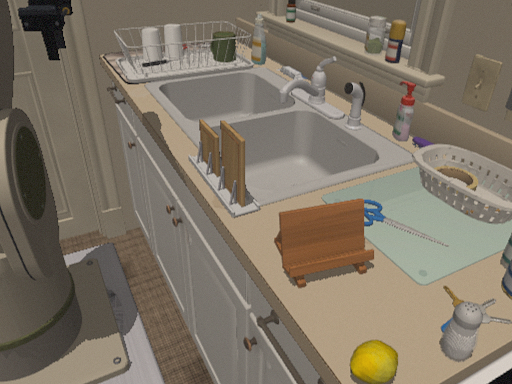

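View pics/side0.png

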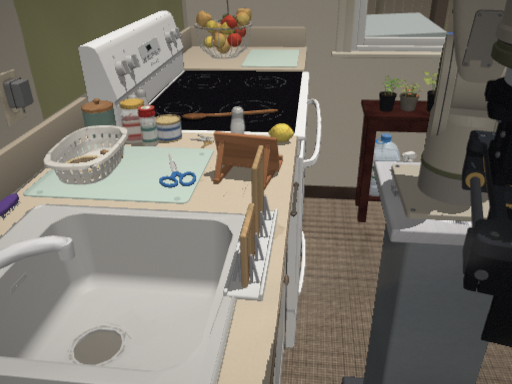

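View pics/wrist0.png

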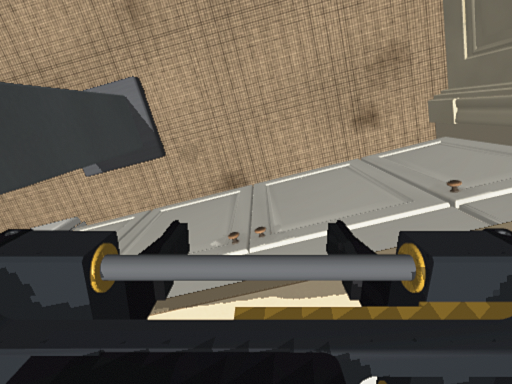

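The scene view shows the trivet at about (210,150), the taller board at (233,165) and the stand at (322,240). The side view shows the board in front, at (258,180), with its back to the stand. I'll zoom in to pick the corners.

Run:
```python
import cv2
a=cv2.imread("pics/scene0.png"); b=cv2.imread("pics/side0.png")
cv2.imwrite("pics/s1.png",cv2.resize(a[110:225,180:270],None,fx=5,fy=5,interpolation=cv2.INTER_CUBIC))
cv2.imwrite("pics/s2.png",cv2.resize(a[190:290,265:385],None,fx=6,fy=6,interpolation=cv2.INTER_CUBIC))
cv2.imwrite("pics/d1.png",cv2.resize(b[120:300,205:295],None,fx=3.3,fy=3.3,interpolation=cv2.INTER_CUBIC))
```

```text
(no output)
```

View pics/s1.png

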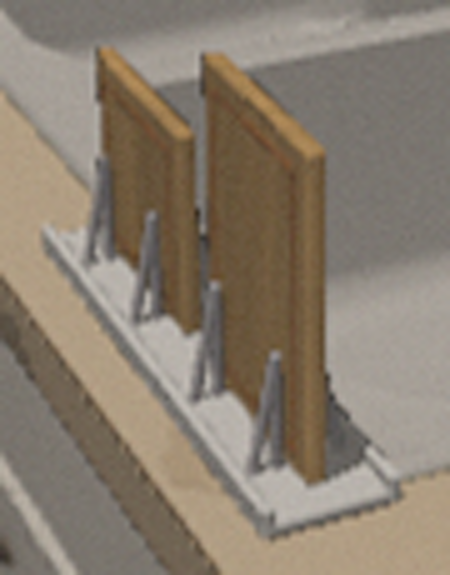

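View pics/s2.png

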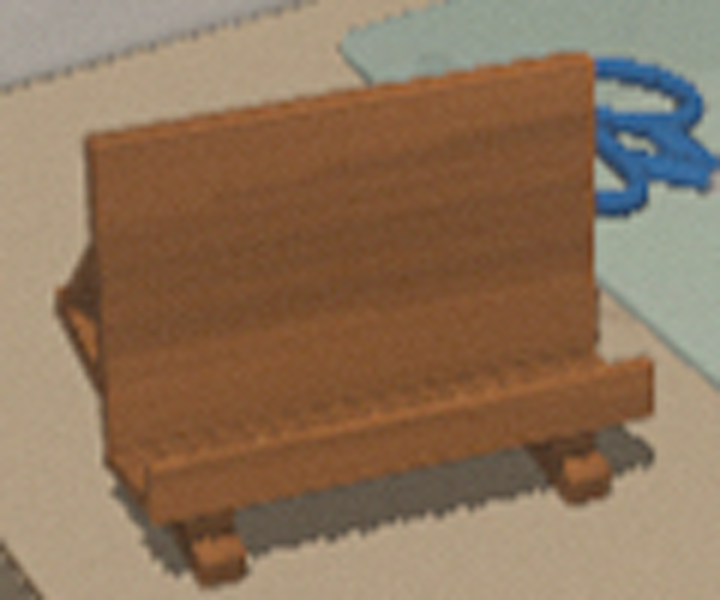

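View pics/d1.png

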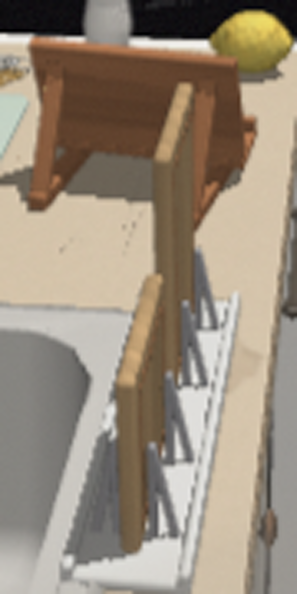

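```bash
cat > h.py <<'E'
from bench import r
import numpy as np
def plane(cam,uv,z):
    i=r.camera_info(cam);K=np.array(i["intrinsics"]);R=np.array(i["R"]);t=np.array(i["t"])
    c=-R.T@t; d=R.T@np.linalg.inv(K)@np.array([uv[0],uv[1],1.]); return c+d*(z-c[2])/d[2]
def tri(uv1,uv2,c1="scene",c2="side"):
    A=[];b=[]
    for cam,uv in((c1,uv1),(c2,uv2)):
        i=r.camera_info(cam);K=np.array(i["intrinsics"]);R=np.array(i["R"]);t=np.array(i["t"])
        c=-R.T@t;d=R.T@np.linalg.inv(K)@np.array([uv[0],uv[1],1.]);d/=np.linalg.norm(d);P=np.eye(3)-np.outer(d,d)
        A.append(P);b.append(P@c)
    x=np.linalg.lstsq(np.vstack(A),np.hstack(b),rcond=None)[0]
    return x,[float(np.linalg.norm(P@x-q)) for P,q in zip(A,b)]
E
python3 - <<'E'
from h import *
np.set_printoptions(precision=4,suppress=True)
S=lambda u,v:(180+u/5-.4,110+v/5-.4)
T=lambda u,v:(265+u/6-.4,190+v/6-.4)
D=lambda u,v:(205+u/3.3-.35,120+v/3.3-.35)
print("board scene FL,FR,NL,NR",*[plane("scene",S(*p),.158) for p in[(205,53),(222,53),(304,158),(325,152)]],sep="\n")
print("board side (bestL,bestR,...)",*[plane("side",D(*p),.158) for p in[(154,164),(170,160),(180,87),(192,84)]],sep="\n")
print("trivet scene",*[plane("scene",S(*p),.108) for p in[(98,48),(113,48),(174,138),(194,132)]],sep="\n")
print("base corner scene",*[plane("scene",S(*p),.008) for p in[(45,228),(268,518),(398,488)]],sep="\n")
print("stand rest top",*[plane("scene",T(*p),.108) for p in[(88,138),(592,62)]],sep="\n")
print("lip",*[plane("scene",T(*p),.0408) for p in[(150,468),(652,362)]],sep="\n")
print("rest side",*[plane("side",D(*p),.108) for p in[(32,40),(238,62)]],sep="\n")
E
```

```text
board scene FL,FR,NL,NR
[0.401  0.2322 0.158 ]
[0.4071 0.2294 0.158 ]
[0.3964 0.1329 0.158 ]
[0.4054 0.1339 0.158 ]
board side (bestL,bestR,...)
[0.4049 0.2483 0.158 ]
[0.3974 0.243  0.158 ]
[0.4028 0.1497 0.158 ]
[0.3966 0.1449 0.158 ]
trivet scene
[0.4033 0.3615 0.108 ]
[0.4094 0.3587 0.108 ]
[0.3986 0.2622 0.108 ]
[0.4083 0.2639 0.108 ]
base corner scene
[0.3803 0.3875 0.008 ]
[0.3772 0.1262 0.008 ]
[0.4324 0.1216 0.008 ]
stand rest top
[ 0.3865 -0.028   0.108 ]
[ 0.5298 -0.0591  0.108 ]
lip
[ 0.3771 -0.0826  0.0408]
[ 0.5228 -0.1091  0.0408]
rest side
[ 0.528  -0.0412  0.108 ]
[ 0.3827 -0.0124  0.108 ]
```

```bash
cat >> h.py <<'E'
from scipy.spatial.transform import Rotation as Ro
def pose():
    s=r.read_state(); return np.array(s["ee_pos"]),Ro.from_quat(s["eef_rot"]).as_matrix(),s
def toslide(target, jawyaw=None):
    """cm in tool axes to bring TCP to target (world), roll deg so the jaw axis points along jawyaw(deg,mod 180)"""
    p,R,s=pose(); print("t",round(s["time"],2),"p",p.round(4),"slide cm",(R.T@(np.array(target)-p)*100).round(2))
    y=R[:,1]; a=np.degrees(np.arctan2(y[1],y[0])); print("jaw yaw",round(a,2),"xaxis",R[:,0].round(3))
    if jawyaw is not None: print("yaw change needed (ccw about world z; roll about tool x ~ down is the negative)",((jawyaw-a+90)%180)-90)
E
python3 - <<'E'
from h import *
p,R,s=pose();print(R.round(4))
toslide([.403,.188,.26],0)
E
```

```text
[[-2.000e-04  2.482e-01  9.687e-01]
 [-1.000e-03  9.687e-01 -2.482e-01]
 [-1.000e+00 -1.100e-03  0.000e+00]]
t 0.15 p [0.155  0.6052 0.222 ] slide cm [ -3.77 -34.26  34.37]
jaw yaw 75.63 xaxis [-0.    -0.001 -1.   ]
yaw change needed (ccw about world z; roll about tool x ~ down is the negative) -75.62923104246742
```

```bash
python3 -m jog '[{"slide":[-1,-3.4,3.4],"roll":6},{"slide":[-2,-6.8,6.8],"roll":12},{"slide":[-2,-10.2,10.2],"roll":18},{"slide":[-2,-13.6,13.6],"roll":24},{"slide":[-2,-17,17],"roll":30}]' 0; python3 -c "
from h import *
toslide([.403,.188,.24],0);print(r.read_state()['joint_positions'])"
```

```text
time: 0.57
ee_pos: [0.2609, 0.4257, 0.242]
eef_rot: [0.268, 0.654, -0.269, 0.654]
ft_force: [1.2, -0.3, 0.2]
width: 0.087
t 0.57 p [0.2609 0.4257 0.242 ] slide cm [ 0.21 -6.92 26.82]
jaw yaw 45.34 xaxis [-0.    -0.001 -1.   ]
yaw change needed (ccw about world z; roll about tool x ~ down is the negative) -45.34040666132808
[-1.18666399  0.04252728  0.07647348  1.7602818  -0.00333174  1.33962675
 -0.31815424]
```

```bash
python3 -m jog '[{"slide":[0,-1,3.8],"roll":6.5},{"slide":[0,-2,7.6],"roll":13},{"slide":[0,-3,11.4],"roll":19.5},{"slide":[0,-4,15.2],"roll":26},{"slide":[0,-5,19],"roll":32.5}]' 0; python3 -c "
from h import *
toslide([.403,.188,.24],0);print(r.read_state()['joint_positions'])"
```

```text
time: 0.98
ee_pos: [0.3614, 0.2547, 0.242]
eef_rot: [0.442, 0.552, -0.443, 0.551]
ft_force: [1.1, 0.5, -0.3]
width: 0.0868
t 0.98 p [0.3614 0.2547 0.242 ] slide cm [0.2  2.62 7.41]
jaw yaw 12.52 xaxis [-0. -0. -1.]
yaw change needed (ccw about world z; roll about tool x ~ down is the negative) -12.519057147619236
[-0.99056821 -0.10149735  0.25645911  1.89545991  0.02636004  1.34495344
 -0.52279149]
```

```bash
python3 -m jog '[{"slide":[0,1.3,3.7],"roll":6.3},{"slide":[0,2.6,7.4],"roll":12.5},{"slide":[0,2.6,7.4],"roll":12.5},{"slide":[0,2.6,7.4],"roll":12.5}]' 0
python3 - <<'E'
from h import *
import cv2
toslide([.403,.188,.24],0)
im=r.camera("wrist"); cv2.imwrite("pics/w1.png",im[:,:,::-1])
im=r.camera("side"); cv2.imwrite("pics/sd1.png",im[:,:,::-1])
E
```

```text
time: 1.32
ee_pos: [0.4036, 0.1862, 0.242]
eef_rot: [-0.501, -0.499, 0.501, -0.499]
ft_force: [-0.3, 0.4, -0.1]
width: 0.0869
t 1.32 p [0.4036 0.1862 0.242 ] slide cm [ 0.2  -0.06 -0.18]
jaw yaw -0.25 xaxis [-0.001  0.    -1.   ]
yaw change needed (ccw about world z; roll about tool x ~ down is the negative) 0.24558258893431173
```

View pics/w1.png

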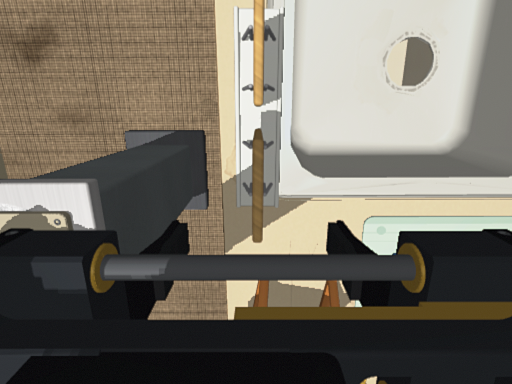

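View pics/sd1.png

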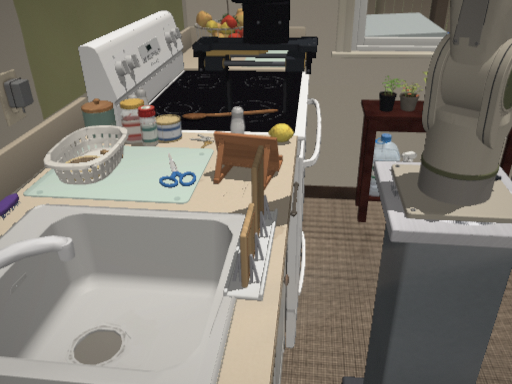

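```bash
cat >> h.py <<'E'
def wplane(uv,z,p=None,R=None):
    if p is None: p,R,_=pose()
    i=r.camera_info("wrist");K=np.array(i["intrinsics"]);H=np.array(i["hand_eye"])
    c=p+R@H[:3,3]; d=R@H[:3,:3]@np.linalg.inv(K)@np.array([uv[0],uv[1],1.]); return c+d*(z-c[2])/d[2]
E
python3 - <<'E'
from h import *
import cv2
im=cv2.imread("pics/w1.png"); cv2.imwrite("pics/w1z.png",cv2.resize(im[90:250,225:300],None,fx=3.7,fy=3.7,interpolation=cv2.INTER_CUBIC))
hsv=cv2.cvtColor(im,cv2.COLOR_BGR2HSV)
for row in (15,50,90,150,180,210,230,236):
    m=(hsv[row,235:285,1]>90); c=np.where(m)[0]+235; print(row,c.min() if len(c) else None,c.max() if len(c) else None, im[row,258])
for row in (125,127,129,131,237,239,241,243): print(row, im[row,258])
for uv in [(258,129),(258,241),(258.5,180)]: print(wplane(uv,.158).round(4),wplane(uv,.154).round(4))
print(wplane((258,104),.108))
for uv in [(237,8),(283,8),(236,207),(278,207)]: print(wplane(uv,.008).round(4))
E
```

```text
15 254 263 [112 183 225]
50 254 263 [113 185 226]
90 254 262 [104 169 213]
150 253 262 [ 60  96 119]
180 253 262 [ 61  99 122]
210 252 262 [ 56  91 113]
230 252 261 [ 57  94 118]
236 253 261 [ 61 100 124]
125 [237 241 241]
127 [232 236 235]
129 [40 65 83]
131 [43 70 88]
237 [ 61  99 123]
239 [ 62  98 123]
241 [ 57  91 114]
243 [169 207 229]
[0.4021 0.2496 0.158 ] [0.4021 0.2493 0.154 ]
[0.4023 0.144  0.158 ] [0.4024 0.1421 0.154 ]
[0.4026 0.2045 0.158 ] [0.4026 0.2035 0.154 ]
[0.40211028 0.27089754 0.108     ]
[0.3761 0.3857 0.008 ]
[0.4329 0.3858 0.008 ]
[0.3699 0.1256 0.008 ]
[0.4326 0.1257 0.008 ]
```

View pics/w1z.png

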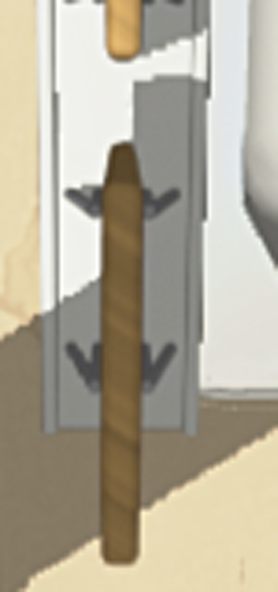

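The wrist view shows the board's top as a strip at columns 252–262, rows 138 (far) to 241 (near). That puts its centre near (0.402, 0.191) with no yaw. The trivet ends at row 104. Next I'll go down and grip.

```bash
python3 -m jog '[{"slide":[3,-0.1,-0.4],"roll":0},{"slide":[6.5,-0.1,-0.4],"roll":0},{"slide":[10,-0.1,-0.4],"roll":0},{"slide":[13.1,-0.1,-0.4],"roll":0},{"slide":[13.1,-0.1,-0.4],"roll":0}]' 0
python3 - <<'E'
from h import *
import cv2
toslide([.4022,.190,.111],0)
cv2.imwrite("pics/sc2.png",r.camera("scene")[:,:,::-1][60:260,120:330].repeat(3,0).repeat(3,1))
cv2.imwrite("pics/w2.png",r.camera("wrist")[:,:,::-1])
E
```

```text
time: 1.83
ee_pos: [0.3974, 0.1919, 0.1058]
eef_rot: [-0.495, -0.502, 0.502, -0.501]
ft_force: [0.2, -1.5, -0.3]
width: 0.0868
t 1.83 p [0.3974 0.1919 0.1058] slide cm [-0.53  0.48  0.2 ]
jaw yaw 0.3 xaxis [-0.008 -0.006 -1.   ]
yaw change needed (ccw about world z; roll about tool x ~ down is the negative) -0.29827279575940224
```

View pics/sc2.png

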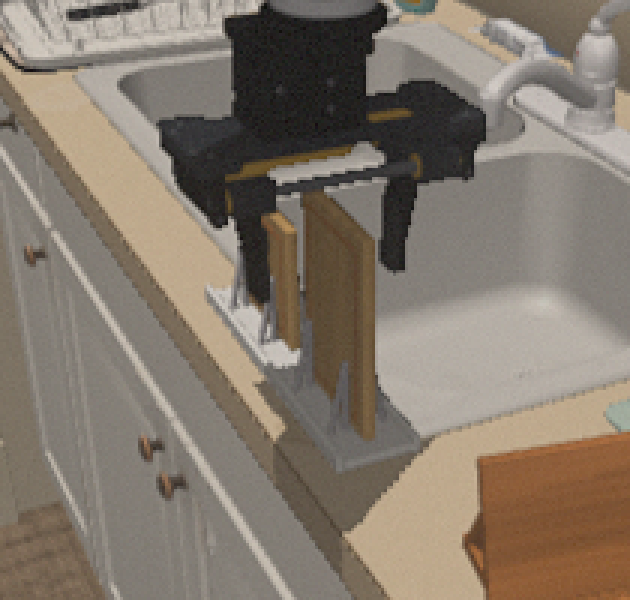

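View pics/w2.png

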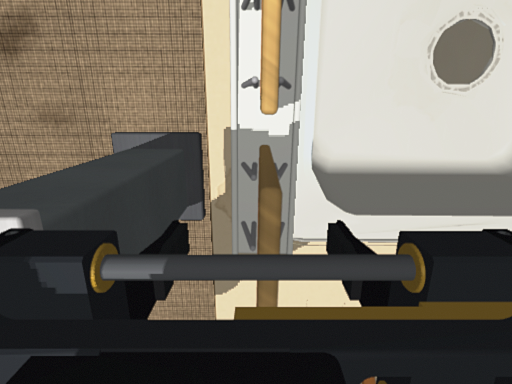

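```bash
python3 - <<'E'
from h import *
toslide([.4022,.190,.111],0); s=r.read_state(); print(np.round(s["joint_positions"],3),np.round(s["joint_vel"],3),s["ft_force"])
i=r.camera_info("scene")
for X in ([.402,.19,.111],[.402,.24,.158],[.402,.14,.158],pose()[0]):
    c=np.array(i["R"])@X+i["t"];u=np.array(i["intrinsics"])@c;u=u[:2]/u[2];print(((u-[120,60])*3).round())
E
python3 -m jog '[{"slide":[-0.5,0.5,0.2],"roll":0},{"slide":[-0.5,0.5,0.2],"roll":0},{"slide":[-0.5,0.5,0.2],"roll":0}]' 0; python3 -c "
from h import *
toslide([.4022,.190,.111],0)"
```

```text
t 1.93 p [0.4005 0.1933 0.1111] slide cm [0.01 0.17 0.33]
jaw yaw 0.22 xaxis [-0.002 -0.002 -1.   ]
yaw change needed (ccw about world z; roll about tool x ~ down is the negative) -0.22101293315603243
[-0.901  0.026  0.356  2.067 -0.01   1.053 -0.536] [ 0.005 -0.033  0.005 -0.045  0.005  0.009 -0.003] [-0.33018097 -0.31039294  1.12733629]
[331. 271.]
[298. 176.]
[364. 237.]
[327. 269.]
time: 2.18
ee_pos: [0.407, 0.1921, 0.1182]
eef_rot: [0.499, 0.501, -0.499, 0.501]
ft_force: [-1.1, 0.7, 0.2]
width: 0.0869
t 2.18 p [0.407  0.1921 0.1182] slide cm [ 0.72 -0.48  0.21]
jaw yaw 0.22 xaxis [ 0.001  0.001 -1.   ]
yaw change needed (ccw about world z; roll about tool x ~ down is the negative) -0.2223516748746306
```

```bash
python3 -m jog '[{"slide":[0.7,-0.5,0.2],"roll":0},{"slide":[0.7,-0.5,0.2],"roll":0},{"slide":[0.7,-0.5,0.2],"roll":0},{"slide":[0.7,-0.5,0.2],"roll":0},{"slide":[0.7,-0.5,0.2],"roll":0}]' 0; python3 -m jog '[{"slide":[0,0,0],"roll":0},{"slide":[0,0,0],"roll":0},{"slide":[0,0,0],"roll":0},{"slide":[0,0,0],"roll":0},{"slide":[0,0,0],"roll":0}]' 0.8 15;python3 -c "
from h import *
toslide([.4022,.190,.111],0)"
```

```text
time: 2.6
ee_pos: [0.402, 0.1902, 0.1113]
eef_rot: [0.499, 0.501, -0.499, 0.501]
ft_force: [-0.2, -0.7, -0.1]
width: 0.087
time: 3.02
ee_pos: [0.4019, 0.1902, 0.1112]
eef_rot: [0.499, 0.501, -0.499, 0.501]
ft_force: [-0.7, 0.4, -0.5]
width: 0.0614
t 3.02 p [0.4019 0.1902 0.1112] slide cm [0.02 0.03 0.02]
jaw yaw 0.23 xaxis [ 0.001  0.001 -1.   ]
yaw change needed (ccw about world z; roll about tool x ~ down is the negative) -0.22897162583441855
```

```bash
for i in 1 2; do python3 -m jog '[{"slide":[0,0,0],"roll":0},{"slide":[0,0,0],"roll":0},{"slide":[0,0,0],"roll":0},{"slide":[0,0,0],"roll":0},{"slide":[0,0,0],"roll":0}]' 1 30; done;  python3 - <<'E'
from h import *
import cv2
toslide([.4022,.190,.111],0)
cv2.imwrite("pics/sc3.png",r.camera("scene")[:,:,::-1][60:260,120:330].repeat(3,0).repeat(3,1))
E
```

```text
time: 3.43
ee_pos: [0.4019, 0.1902, 0.1112]
eef_rot: [0.499, 0.501, -0.499, 0.501]
ft_force: [-0.6, -0.6, -0.2]
width: 0.0282
time: 3.85
ee_pos: [0.4023, 0.1902, 0.1113]
eef_rot: [0.5, 0.501, -0.498, 0.501]
ft_force: [3.8, 0.6, -2.8]
width: 0.01
t 3.85 p [0.4023 0.1902 0.1113] slide cm [ 0.03 -0.01  0.02]
jaw yaw 0.22 xaxis [ 0.002  0.001 -1.   ]
yaw change needed (ccw about world z; roll about tool x ~ down is the negative) -0.21793220386150836
```

View pics/sc3.png

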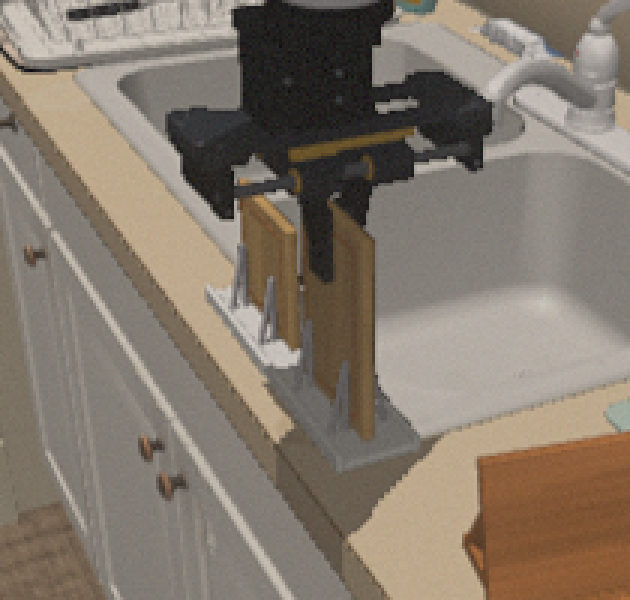

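```bash
python3 -m jog '[{"slide":[-2,0,0],"roll":0},{"slide":[-4.5,0,0],"roll":0},{"slide":[-7,0,0],"roll":0},{"slide":[-9.5,0,0],"roll":0},{"slide":[-11.5,0,0],"roll":0}]' 1 30; python3 -m jog '[{"slide":[0,0,0],"roll":0},{"slide":[0,0,0],"roll":0},{"slide":[0,0,0],"roll":0}]';  python3 - <<'E'
from h import *
import cv2
toslide([.43,-.08,.25],79)
cv2.imwrite("pics/sc4.png",r.camera("scene")[:,:,::-1])
cv2.imwrite("pics/sd4.png",r.camera("side")[:,:,::-1])
E
```

```text
time: 4.32
ee_pos: [0.4019, 0.19, 0.2279]
eef_rot: [0.5, 0.501, -0.498, 0.501]
ft_force: [1.1, -0.5, -1.7]
width: 0.0097
time: 4.57
ee_pos: [0.4013, 0.1897, 0.2268]
eef_rot: [0.499, 0.501, -0.499, 0.501]
ft_force: [-0.2, -0.3, -1.6]
width: 0.0097
t 4.57 p [0.4013 0.1897 0.2268] slide cm [-2.33  2.77 26.98]
jaw yaw 0.23 xaxis [-0.     0.001 -1.   ]
yaw change needed (ccw about world z; roll about tool x ~ down is the negative) 78.77380560947029
```

View pics/sc4.png

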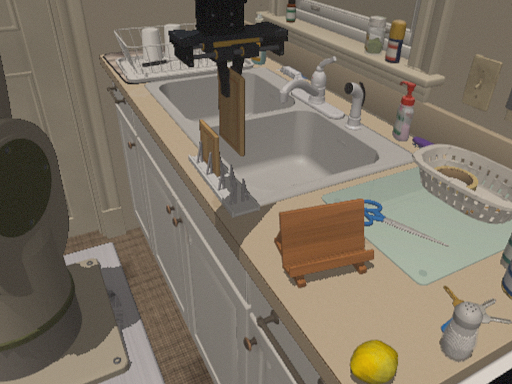

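View pics/sd4.png

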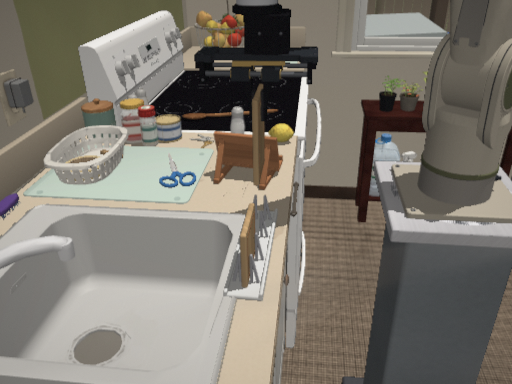

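```bash
python3 -m jog '[{"slide":[-1.2,0.4,2],"roll":-6},{"slide":[-2.5,0.9,4.2],"roll":-12},{"slide":[-2.5,1.3,6.4],"roll":-18},{"slide":[-2.5,1.7,8.6],"roll":-24},{"slide":[-2.5,2.2,10.8],"roll":-30}]' 1 30; python3 -c "
from h import *
toslide([.453,-.075,.25],79);print(r.read_state()['joint_positions'])"
```

```text
time: 5.08
ee_pos: [0.4232, 0.0805, 0.2506]
eef_rot: [0.35, 0.615, -0.351, 0.613]
ft_force: [-0.0, -0.0, -1.4]
width: 0.0103
t 5.08 p [0.4232 0.0805 0.2506] slide cm [ 0.06 -5.33 14.91]
jaw yaw 30.53 xaxis [-0.002 -0.001 -1.   ]
yaw change needed (ccw about world z; roll about tool x ~ down is the negative) 48.469374437837246
[-0.84958913 -0.16572603  0.50286196  1.91483723  0.08117848  1.37522904
  0.16433508]
```

```bash
python3 -m jog '[{"slide":[0,-0.7,1.9],"roll":-6},{"slide":[0,-1.4,3.8],"roll":-12},{"slide":[0,-2.1,5.7],"roll":-18},{"slide":[0,-2.8,7.6],"roll":-24},{"slide":[0,-3.4,9.4],"roll":-30}]' 1 30; python3 -c "
from h import *
toslide([.453,-.075,.25],79);print(r.read_state()['joint_positions'])"
```

```text
time: 5.5
ee_pos: [0.4411, -0.019, 0.2496]
eef_rot: [0.177, 0.685, -0.179, 0.683]
ft_force: [0.6, 0.0, -1.5]
width: 0.0099
t 5.5 p [ 0.4411 -0.019   0.2496] slide cm [-0.04 -4.31  3.77]
jaw yaw 60.81 xaxis [-0.004 -0.001 -1.   ]
yaw change needed (ccw about world z; roll about tool x ~ down is the negative) 18.19244841078722
[-0.82367365 -0.16902117  0.69539971  1.9002568   0.1109376   1.37677204
  0.90405713]
```

```bash
python3 -m jog '[{"slide":[0,-1.5,1.3],"roll":-6},{"slide":[0,-2.9,2.6],"roll":-12},{"slide":[0,-4.3,3.8],"roll":-18},{"slide":[0,-4.3,3.8],"roll":-18},{"slide":[0,-4.3,3.8],"roll":-18}]' 1 30;python3 -m jog '[{"slide":[0,0,0],"roll":0},{"slide":[0,0,0],"roll":0},{"slide":[0,0,0],"roll":0}]'
python3 - <<'E'
from h import *
import cv2
toslide([.453,-.075,.25],79);print(r.read_state()['joint_positions'])
a=r.camera("scene")[:,:,::-1]; b=r.camera("wrist")[:,:,::-1]; c=r.camera("side")[:,:,::-1]
cv2.imwrite("pics/sc5f.png",a);cv2.imwrite("pics/sd5f.png",c)
cv2.imwrite("pics/sc5.png",cv2.resize(a[80:300,220:440],None,fx=2.7,fy=2.7,interpolation=cv2.INTER_CUBIC))
cv2.imwrite("pics/sd5.png",cv2.resize(c[20:220,150:350],None,fx=3,fy=3,interpolation=cv2.INTER_CUBIC))
cv2.imwrite("pics/w5.png",b)
E
```

```text
time: 5.92
ee_pos: [0.4528, -0.0757, 0.2488]
eef_rot: [0.069, 0.705, -0.071, 0.702]
ft_force: [-0.3, 0.9, -1.2]
width: 0.0096
time: 6.17
ee_pos: [0.4527, -0.0749, 0.2485]
eef_rot: [0.069, 0.706, -0.071, 0.702]
ft_force: [-0.4, -0.3, -1.5]
width: 0.0095
t 6.17 p [ 0.4527 -0.0749  0.2485] slide cm [-0.15 -0.    0.03]
jaw yaw 78.66 xaxis [-0.006 -0.002 -1.   ]
yaw change needed (ccw about world z; roll about tool x ~ down is the negative) 0.3362389255918714
[-0.81732482 -0.13297511  0.82595422  1.86806374  0.10163144  1.37087993
  1.35630993]
```

View pics/sc5.png

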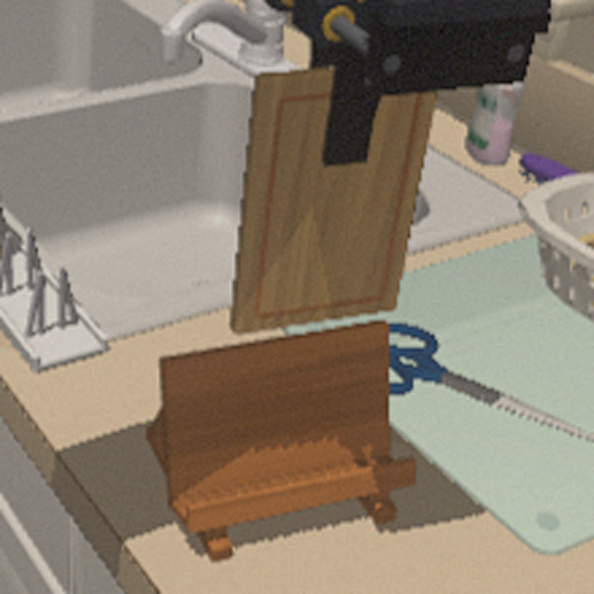

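View pics/w5.png

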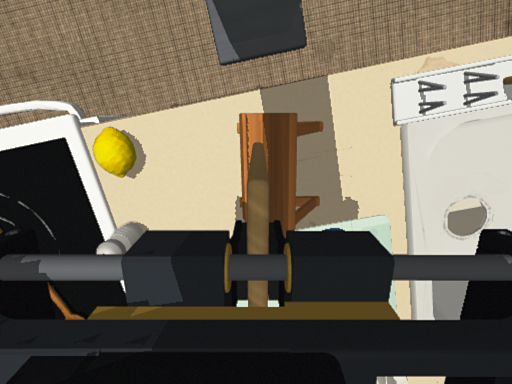

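View pics/sd5.png

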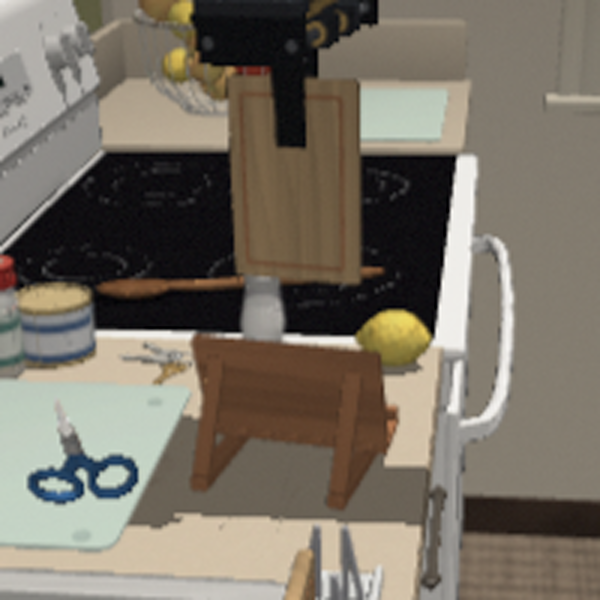

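Run:
```python
import cv2
b=cv2.imread("pics/w5.png")
cv2.imwrite("pics/w5z.png",cv2.resize(b[100:235,225:335],None,fx=4.4,fy=4.4,interpolation=cv2.INTER_CUBIC))
```

```text
(no output)
```

View pics/w5z.png

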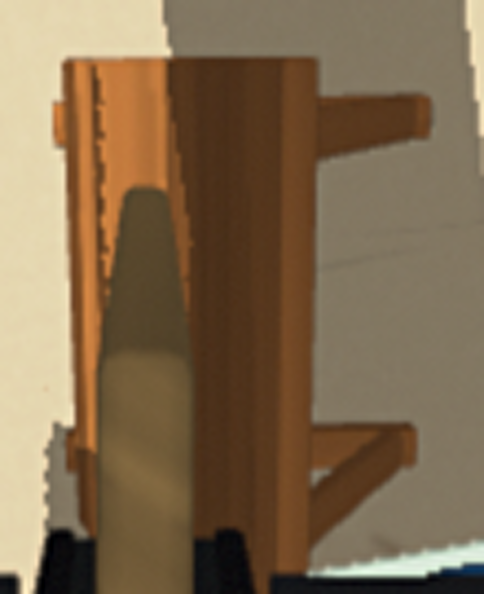

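Run:
```python
from h import *
np.set_printoptions(precision=4,suppress=True)
p,R,s=pose(); a=np.radians(78.8); ex=np.array([np.cos(a),np.sin(a),0]); ey=np.array([-ex[1],ex[0],0])
def f(n,U,V,z):
    X=wplane((225+U/4.4-.4,100+V/4.4-.4),z,p,R); d=X-p; print(n,X,"rel tcp: along ex %.1f ey %.1f mm"%(d@ex*1e3,d@ey*1e3))
print("jaw",np.degrees(np.arctan2(R[1,1],R[0,1])))
f("lip out far",66,65,.0408); f("lip out near",80,400,.0408)
f("rest front top far",283,60,.108); f("rest front top near",276,560,.108)
f("rest back far",316,60,.110); f("rest back near",307,560,.110)
f("board bot end L",125,189,.146);f("board bot end R",166,189,.146)
f("board top end L",101,352,.296);f("board top end R",191,352,.296)
S=lambda u,v:(220+u/2.7-.3,80+v/2.7-.3)
D=lambda u,v:(150+u/3-.33,20+v/3-.33)
# board corners: scene bottom-left(-x end), side shows back face; bottom right corner in side = -x end
for n,a_,b_ in [("bot -x end",S(234,328),D(359,283)),("bot +x end",S(398,307),D(236,276)),("top -x end",S(255,78),D(359,80)),("rest top -x",S(162,360),D(384,355)),("rest top +x",S(388,324),D(195,338))]:
    X,e=tri(a_,b_);print(n,X,e, "ex %.1f ey %.1f"%((X-p)@ex*1e3,(X-p)@ey*1e3))
```

```text
jaw 78.66456507029802
lip out far [ 0.3774 -0.0836  0.0408] rel tcp: along ex -22.8 ey 72.3 mm
lip out near [ 0.4768 -0.1009  0.0408] rel tcp: along ex -20.4 ey -28.5 mm
rest front top far [ 0.3864 -0.0287  0.108 ] rel tcp: along ex 32.8 ey 74.2 mm
rest front top near [ 0.512  -0.0517  0.108 ] rel tcp: along ex 34.7 ey -53.5 mm
rest back far [ 0.3879 -0.0213  0.11  ] rel tcp: along ex 40.4 ey 74.2 mm
rest back near [ 0.5127 -0.0437  0.11  ] rel tcp: along ex 42.6 ey -52.7 mm
board bot end L [ 0.4048 -0.0699  0.146 ] rel tcp: along ex -4.0 ey 48.1 mm
board bot end R [ 0.4065 -0.0613  0.146 ] rel tcp: along ex 4.7 ey 48.1 mm
board top end L [ 0.4042 -0.0693  0.296 ] rel tcp: along ex -3.6 ey 48.8 mm
board top end R [ 0.4059 -0.0608  0.296 ] rel tcp: along ex 5.1 ey 48.8 mm
bot -x end [ 0.406  -0.0668  0.1462] [0.002487113061916103, 0.0024871130619163696] ex -0.7 ey 47.5
bot +x end [ 0.5042 -0.0875  0.143 ] [0.00303030007973161, 0.003030300079730809] ex -2.0 ey -52.7
top -x end [ 0.4044 -0.0684  0.2941] [0.0005328019795911947, 0.0005328019795910721] ex -2.6 ey 48.8
rest top -x [ 0.3847 -0.0272  0.1049] [0.0034124289070672133, 0.0034124289070676015] ex 34.0 ey 76.2
rest top +x [ 0.5321 -0.0549  0.103 ] [0.0025358077917489582, 0.002535807791748467] ex 35.4 ey -73.9
```

The wrist view, with lip at columns 240–244, rest top edge at 289–297 and board at 248–268, agrees with triangulation. I need about −5 mm along the jaw axis, 1.5 mm sideways and 0.9° of roll. Then I'll lower the board above the ledge.

```bash
python3 -m jog '[{"slide":[1,-0.4,-0.15],"roll":-0.9},{"slide":[3,-0.4,-0.15],"roll":-0.9},{"slide":[5,-0.4,-0.15],"roll":-0.9},{"slide":[7,-0.4,-0.15],"roll":-0.9},{"slide":[7,-0.4,-0.15],"roll":-0.9}]' 1 30;python3 -m jog '[{"slide":[0,0,0],"roll":0},{"slide":[0,0,0],"roll":0},{"slide":[0,0,0],"roll":0}]'
python3 - <<'E'
from h import *
import cv2
toslide([.450,-.0795,.138],79.6)
a=r.camera("scene")[:,:,::-1]; b=r.camera("wrist")[:,:,::-1]
cv2.imwrite("pics/sc6.png",cv2.resize(a[120:300,240:420],None,fx=3.3,fy=3.3,interpolation=cv2.INTER_CUBIC))
cv2.imwrite("pics/w6z.png",cv2.resize(b[100:240,225:335],None,fx=4,fy=4,interpolation=cv2.INTER_CUBIC))
E
```

```text
time: 6.73
ee_pos: [0.4478, -0.0791, 0.1753]
eef_rot: [0.063, 0.708, -0.065, 0.701]
ft_force: [-0.9, 0.1, -2.0]
width: 0.0101
time: 6.98
ee_pos: [0.4482, -0.0792, 0.1761]
eef_rot: [0.063, 0.707, -0.065, 0.701]
ft_force: [-0.1, 0.5, -1.2]
width: 0.01
t 6.98 p [ 0.4482 -0.0792  0.1761] slide cm [3.8  0.02 0.22]
jaw yaw 79.61 xaxis [-0.009 -0.002 -1.   ]
yaw change needed (ccw about world z; roll about tool x ~ down is the negative) -0.008669290227928172
```

View pics/sc6.png

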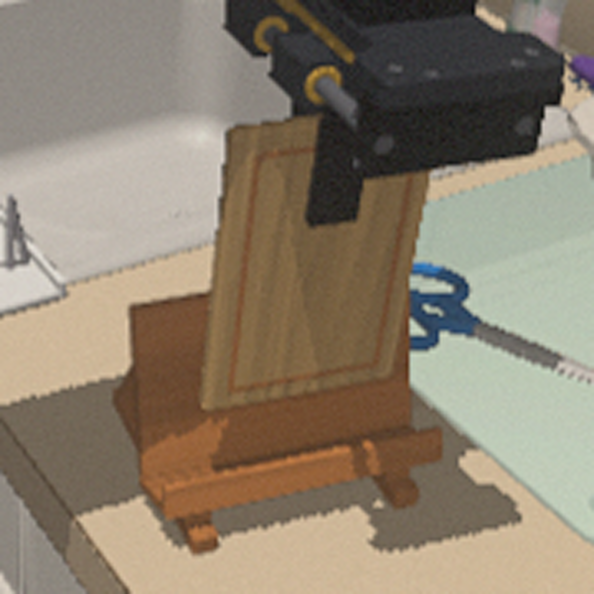

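View pics/w6z.png

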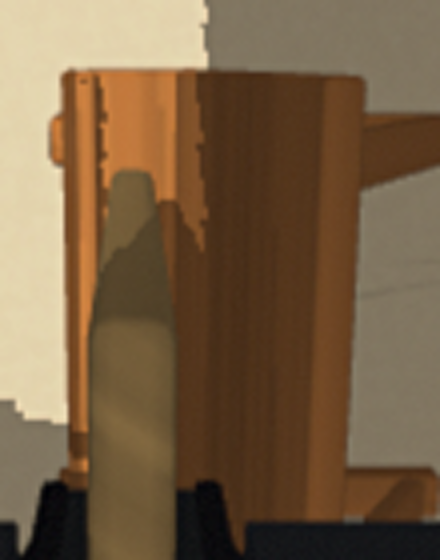

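Run:
```python
from h import *
p,R,s=pose(); a=np.radians(79.6); ex=np.array([np.cos(a),np.sin(a),0]); ey=np.array([-ex[1],ex[0],0])
def f(n,U,V,z):
    X=wplane((225+U/4-.4,100+V/4-.4),z,p,R); d=X-p; print(n,"ex %.1f ey %.1f mm"%(d@ex*1e3,d@ey*1e3))
f("lip out far",63,75,.0408); f("lip out near",69,400,.0408)
f("rest top front far",324,75,.108); f("rest top front near",307,480,.108)
f("rest back far",364,76,.110);
f("corner far",178,72,.022)
z=.1761-.1033
f("bot L",113,171,z);f("bot R",155,171,z);f("top L",91,320,z+.15);f("top R",175,320,z+.15)
```

```text
lip out far ex -17.8 ey 69.7 mm
lip out near ex -17.5 ey -17.9 mm
rest top front far ex 38.4 ey 71.2 mm
rest top front near ex 38.7 ey -15.0 mm
rest back far ex 46.0 ey 71.1 mm
corner far ex 12.4 ey 70.1 mm
bot L ex -4.4 ey 48.6 mm
bot R ex 5.5 ey 48.6 mm
top L ex -3.8 ey 48.5 mm
top R ex 5.2 ey 48.5 mm
```

Run:
```python
from h import *
p,R,s=pose(); a=np.radians(79.6); ex=np.array([np.cos(a),np.sin(a),0]); ey=np.array([-ex[1],ex[0],0])
S=lambda u,v:(240+u/3.3-.35,120+v/3.3-.35)
def f(n,u,v,z):
    d=plane("scene",S(u,v),z)-p; print(n,"ex %.1f ey %.1f"%(d@ex*1e3,d@ey*1e3))
f("bot L",204,409,.0728);f("bot R",392,376,.0728);f("top L",231,128,.2228)
f("lip top front L",164,488,.0408);f("lip top front R",441,431,.0408);f("rest top L",132,308,.108)
```

```text
bot L ex -2.4 ey 46.4
bot R ex -5.0 ey -51.8
top L ex -0.0 ey 45.5
lip top front L ex -16.0 ey 69.7
lip top front R ex -16.8 ey -78.2
rest top L ex 38.0 ey 69.8
```

```bash
python3 -m jog '[{"slide":[1,0,0.2],"roll":0},{"slide":[2,0,0.2],"roll":0},{"slide":[3,0,0.2],"roll":0},{"slide":[3.8,0,0.2],"roll":0},{"slide":[3.8,0,0.2],"roll":0}]' 1 30;python3 -m jog '[{"slide":[0,0,0],"roll":0},{"slide":[0,0,0],"roll":0},{"slide":[0,0,0],"roll":0}]'
python3 - <<'E'
from h import *
import cv2
toslide([.450,-.0795,.130],79.6)
a=r.camera("scene")[:,:,::-1]; b=r.camera("wrist")[:,:,::-1]
cv2.imwrite("pics/sc7.png",cv2.resize(a[120:300,240:420],None,fx=3.3,fy=3.3,interpolation=cv2.INTER_CUBIC))
cv2.imwrite("pics/w7z.png",cv2.resize(b[80:240,225:345],None,fx=3.7,fy=3.7,interpolation=cv2.INTER_CUBIC))
E
```

```text
time: 7.5
ee_pos: [0.4486, -0.0796, 0.136]
eef_rot: [0.063, 0.708, -0.066, 0.7]
ft_force: [-0.4, 0.7, -2.1]
width: 0.0097
time: 7.75
ee_pos: [0.4488, -0.0796, 0.1362]
eef_rot: [0.063, 0.708, -0.066, 0.7]
ft_force: [0.4, 0.6, -2.8]
width: 0.0098
t 7.75 p [ 0.4488 -0.0796  0.1362] slide cm [0.62 0.04 0.13]
jaw yaw 79.6 xaxis [-0.012 -0.003 -1.   ]
yaw change needed (ccw about world z; roll about tool x ~ down is the negative) -0.00456182057963872
```

View pics/sc7.png

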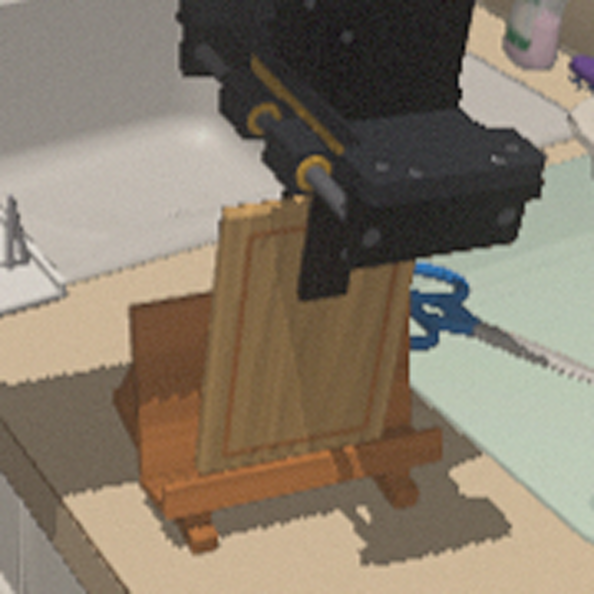

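View pics/w7z.png

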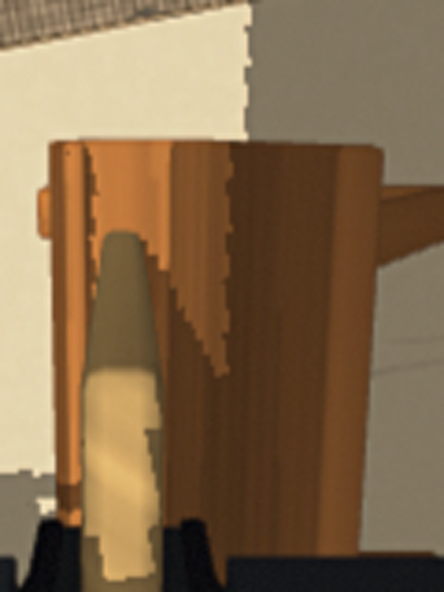

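Run:
```python
from h import *
p,R,s=pose(); a=np.radians(79.6); ex=np.array([np.cos(a),np.sin(a),0]); ey=np.array([-ex[1],ex[0],0])
def f(n,U,V,z):
    X=wplane((225+U/3.7-.4,80+V/3.7-.4),z,p,R); d=X-p; print(n,"ex %.1f ey %.1f mm"%(d@ex*1e3,d@ey*1e3))
f("lip out far",51,143,.0408); f("rest top front far",334,145,.108);f("corner",169,142,.022);f("lip in",88,143,.039)
z=.1362-.1033
f("bot L",103,233,z);f("bot R",142,233,z);f("top L",84,370,z+.15)
S=lambda u,v:(240+u/3.3-.35,120+v/3.3-.35)
def f(n,u,v,z):
    d=plane("scene",S(u,v),z)-p; print(n,"ex %.1f ey %.1f"%(d@ex*1e3,d@ey*1e3))
f("top L",221,211,.1828);f("bot L",198,473,z)
f("lip top front L",164,488,.0408);f("lip top front R",441,431,.0408);f("rest top L",132,308,.108)
```

```text
lip out far ex -17.2 ey 70.9 mm
rest top front far ex 38.1 ey 71.9 mm
corner ex 12.0 ey 70.8 mm
lip in ex -8.3 ey 70.8 mm
bot L ex -4.9 ey 48.6 mm
bot R ex 5.0 ey 48.6 mm
top L ex -3.7 ey 48.3 mm
top L ex -0.7 ey 47.6
bot L ex -2.9 ey 47.3
lip top front L ex -15.6 ey 70.4
lip top front R ex -16.4 ey -77.6
rest top L ex 38.3 ey 70.4
```

```bash
python3 -m jog '[{"slide":[0,0.1,0.2],"roll":0},{"slide":[0.2,0.2,0.2],"roll":0},{"slide":[0.5,0.2,0.2],"roll":0},{"slide":[0.5,0.2,0.2],"roll":0},{"slide":[0.5,0.2,0.2],"roll":0}]' 1 30;python3 -m jog '[{"slide":[0,0.1,0],"roll":0},{"slide":[0,0.2,0],"roll":0},{"slide":[0,0.3,0],"roll":0},{"slide":[0,0.3,0],"roll":0}]'
python3 - <<'E'
from h import *
toslide([.450,-.0795,.130],79.6)
E
```

```text
time: 8.27
ee_pos: [0.451, -0.078, 0.131]
eef_rot: [0.063, 0.708, -0.066, 0.7]
ft_force: [-0.0, 0.0, -1.3]
width: 0.0098
time: 8.6
ee_pos: [0.4516, -0.0748, 0.1311]
eef_rot: [0.062, 0.708, -0.065, 0.7]
ft_force: [0.6, -0.3, -2.3]
width: 0.01
t 8.6 p [ 0.4516 -0.0748  0.1311] slide cm [ 0.11 -0.49 -0.07]
jaw yaw 79.63 xaxis [-0.012 -0.003 -1.   ]
yaw change needed (ccw about world z; roll about tool x ~ down is the negative) -0.025199288416814625
```

```bash
python3 -m jog '[{"slide":[0.1,0,0],"roll":0},{"slide":[0.2,0,0],"roll":0},{"slide":[0.2,0,0],"roll":0},{"slide":[0.2,0,0],"roll":0}]' 1 30;python3 -m jog '[{"slide":[0,0.1,0],"roll":0},{"slide":[0,0.2,0],"roll":0},{"slide":[0,0.2,0],"roll":0}]'; python3 -m jog '[{"slide":[0.1,0,0],"roll":0},{"slide":[0.2,0,0],"roll":0},{"slide":[0.2,0,0],"roll":0}]'
python3 - <<'E'
from h import *
import cv2
toslide([.450,-.0795,.130],79.6)
a=r.camera("scene")[:,:,::-1]; b=r.camera("wrist")[:,:,::-1]
cv2.imwrite("pics/sc8.png",cv2.resize(a[120:300,240:420],None,fx=3.3,fy=3.3,interpolation=cv2.INTER_CUBIC))
cv2.imwrite("pics/w8z.png",cv2.resize(b[80:240,225:345],None,fx=3.7,fy=3.7,interpolation=cv2.INTER_CUBIC))
E
```

```text
time: 8.93
ee_pos: [0.4517, -0.0748, 0.1292]
eef_rot: [0.063, 0.708, -0.065, 0.7]
ft_force: [-0.3, 0.6, 0.8]
width: 0.0098
time: 9.18
ee_pos: [0.452, -0.0726, 0.1291]
eef_rot: [0.062, 0.708, -0.065, 0.7]
ft_force: [-0.5, -0.1, -1.7]
width: 0.0097
time: 9.43
ee_pos: [0.4523, -0.0727, 0.1282]
eef_rot: [0.063, 0.708, -0.065, 0.7]
ft_force: [-7.6, 1.5, 18.8]
width: 0.0098
t 9.43 p [ 0.4523 -0.0727  0.1282] slide cm [-0.18 -0.71 -0.1 ]
jaw yaw 79.63 xaxis [-0.012 -0.003 -1.   ]
yaw change needed (ccw about world z; roll about tool x ~ down is the negative) -0.03249137415303949
```

View pics/w8z.png

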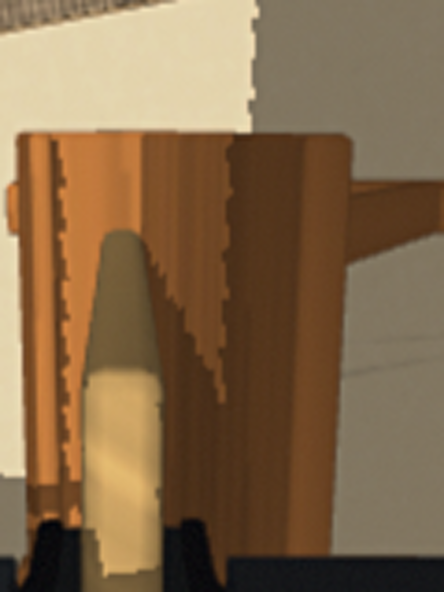

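View pics/sc8.png

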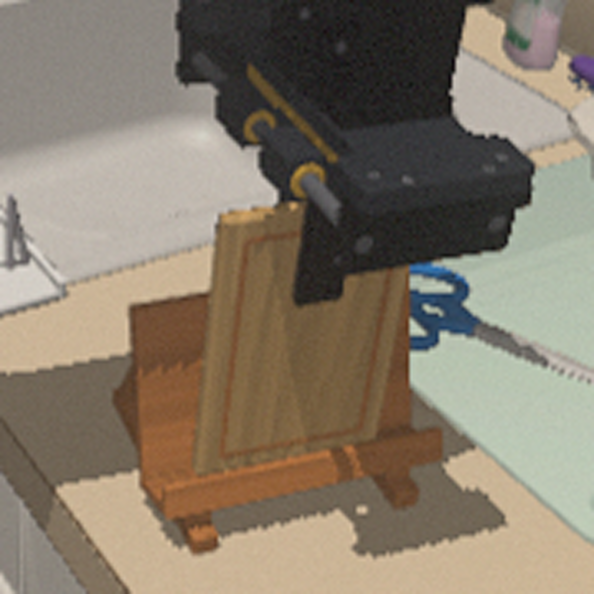

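Run:
```python
from h import *
p,R,s=pose(); a=np.radians(79.6); ex=np.array([np.cos(a),np.sin(a),0]); ey=np.array([-ex[1],ex[0],0])
def f(n,U,V,z):
    X=wplane((225+U/3.7-.4,80+V/3.7-.4),z,p,R); d=X-p; print(n,"ex %.1f ey %.1f mm"%(d@ex*1e3,d@ey*1e3))
f("lip out far",19,134,.0408); f("rest top front far",305,135,.108);f("corner",141,133,.022);f("lip in",58,134,.039)
z=.1282-.1033
f("bot L",104,232,z);f("bot R",144,232,z);f("top L",84,369,z+.15)
S=lambda u,v:(240+u/3.3-.35,120+v/3.3-.35)
def f(n,u,v,z):
    d=plane("scene",S(u,v),z)-p; print(n,"ex %.1f ey %.1f"%(d@ex*1e3,d@ey*1e3))
f("top L",219,216,z+.15);f("bot L",195,474,z)
f("lip top front L",164,488,.0408);f("lip top front R",441,431,.0408);f("rest top L",132,308,.108)
```

```text
lip out far ex -24.0 ey 73.1 mm
rest top front far ex 31.5 ey 73.7 mm
corner ex 4.7 ey 73.2 mm
lip in ex -15.0 ey 73.1 mm
bot L ex -4.6 ey 48.9 mm
bot R ex 5.5 ey 48.9 mm
top L ex -3.8 ey 48.4 mm
top L ex -0.3 ey 46.6
bot L ex -2.7 ey 47.2
lip top front L ex -23.0 ey 72.4
lip top front R ex -23.8 ey -75.5
rest top L ex 30.9 ey 72.5
```

```bash
python3 -m jog '[{"slide":[-0.05,0,0],"roll":0},{"slide":[-0.05,0,0],"roll":0},{"slide":[-0.05,0,0],"roll":0},{"slide":[-0.05,0,0],"roll":0},{"slide":[-0.05,0,0],"roll":0}]' 0.75 10; python3 -m jog '[{"slide":[0,0,0],"roll":0}]'
python3 - <<'E'
from h import *
import cv2
a=r.camera("scene")[:,:,::-1]; b=r.camera("wrist")[:,:,::-1]
cv2.imwrite("pics/sc9.png",cv2.resize(a[120:300,240:420],None,fx=3.3,fy=3.3,interpolation=cv2.INTER_CUBIC))
cv2.imwrite("pics/w9.png",b)
E
```

```text
time: 9.95
ee_pos: [0.4522, -0.0727, 0.1285]
eef_rot: [0.063, 0.708, -0.065, 0.7]
ft_force: [0.1, -0.3, 0.7]
width: 0.0213
time: 10.03
ee_pos: [0.4521, -0.0727, 0.1284]
eef_rot: [0.063, 0.708, -0.065, 0.7]
ft_force: [-0.7, -0.9, -0.2]
width: 0.0214
```

View pics/w9.png

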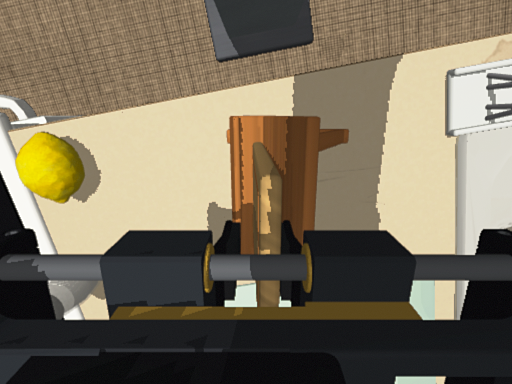

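View pics/sc9.png

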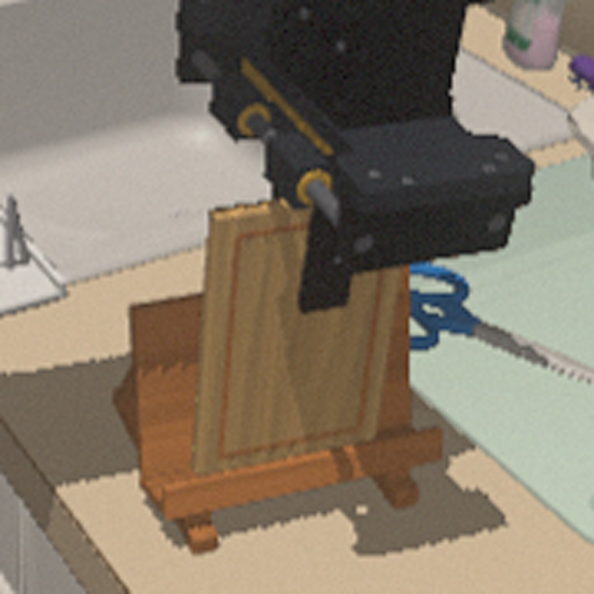

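The board is tipping back against the rear finger as planned, its top edge now at columns 258–282 of the wrist view. I'll keep opening.

```bash
python3 -m jog '[{"slide":[0,0,0],"roll":0},{"slide":[0,0,0],"roll":0},{"slide":[0,0,0],"roll":0},{"slide":[0,0,0],"roll":0},{"slide":[0,0,0],"roll":0}]' 0.4 10;python3 -m jog '[{"slide":[0,0,0],"roll":0},{"slide":[0,0,0],"roll":0},{"slide":[0,0,0],"roll":0},{"slide":[0,0,0],"roll":0},{"slide":[0,0,0],"roll":0}]' 0 10; python3 -m jog '[{"slide":[0,0.5,0],"roll":0},{"slide":[0,1,0],"roll":0},{"slide":[0,1,0],"roll":0},{"slide":[0,1,0],"roll":0},{"slide":[0,1,0],"roll":0}]' 0 10
python3 - <<'E'
from h import *
import cv2
a=r.camera("scene")[:,:,::-1]; b=r.camera("wrist")[:,:,::-1]; c=r.camera("side")[:,:,::-1]
cv2.imwrite("pics/sc10.png",cv2.resize(a[120:300,240:420],None,fx=3.3,fy=3.3,interpolation=cv2.INTER_CUBIC))
cv2.imwrite("pics/sd10.png",cv2.resize(c[20:220,150:350],None,fx=3,fy=3,interpolation=cv2.INTER_CUBIC))
cv2.imwrite("pics/w10.png",b)
E
```

```text
time: 10.55
ee_pos: [0.4521, -0.0726, 0.1284]
eef_rot: [0.063, 0.708, -0.065, 0.7]
ft_force: [-0.2, 0.9, 0.2]
width: 0.047
time: 10.97
ee_pos: [0.4521, -0.0726, 0.1284]
eef_rot: [0.063, 0.708, -0.065, 0.7]
ft_force: [-0.3, -0.7, -0.2]
width: 0.0775
time: 11.38
ee_pos: [0.4539, -0.0628, 0.1283]
eef_rot: [0.062, 0.708, -0.065, 0.7]
ft_force: [0.4, -0.2, 0.5]
width: 0.0865
```

View pics/w10.png

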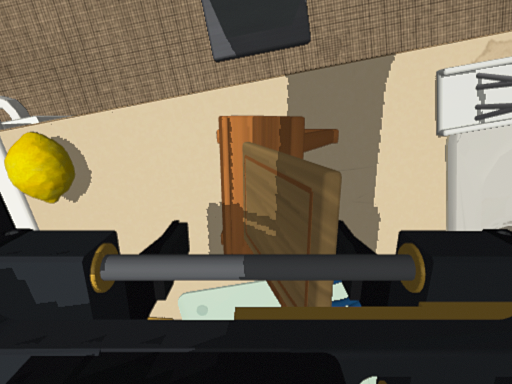

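View pics/sc10.png

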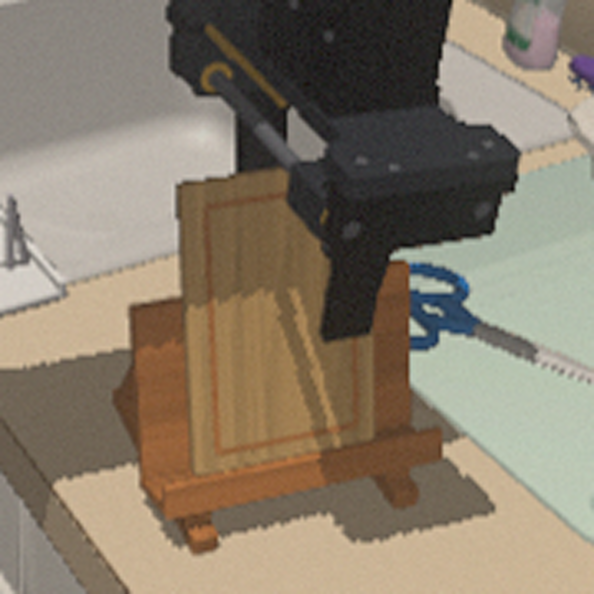

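View pics/sd10.png

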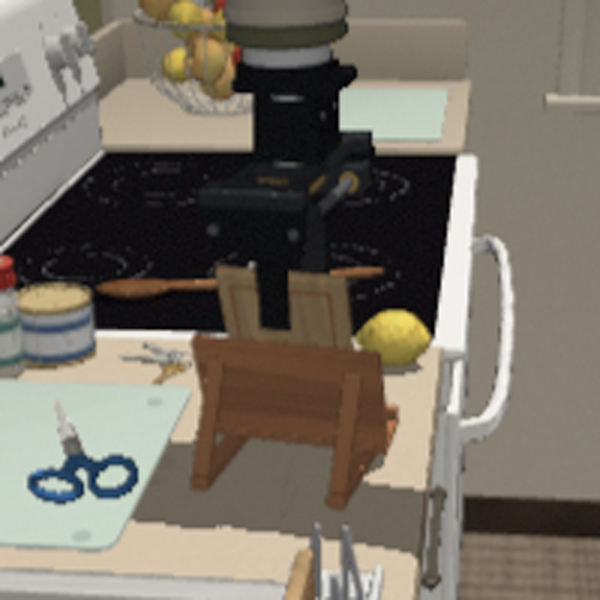

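The board now leans back, with its bottom behind the lip. I'll clear the rear finger a little more, go straight up, then check.

```bash
python3 -m jog '[{"slide":[0,0.3,0],"roll":0},{"slide":[0,0.7,0],"roll":0},{"slide":[0,0.7,0],"roll":0},{"slide":[0,0.7,0],"roll":0}]' 0; python3 -m jog '[{"slide":[-2,0,0],"roll":0},{"slide":[-4.5,0,0],"roll":0},{"slide":[-8,0,0],"roll":0},{"slide":[-12,0,0],"roll":0},{"slide":[-16,0,0],"roll":0}]' 0; python3 -m jog '[{"slide":[-1,2,0],"roll":0},{"slide":[-2,5,0],"roll":0},{"slide":[-2,8,0],"roll":0},{"slide":[-2,11,0],"roll":0},{"slide":[-2,14,0],"roll":0}]' 0;python3 - <<'E'
from h import *
import cv2
a=r.camera("scene")[:,:,::-1]; b=r.camera("wrist")[:,:,::-1]; c=r.camera("side")[:,:,::-1]
cv2.imwrite("pics/sc11f.png",a);cv2.imwrite("pics/sd11f.png",c)
cv2.imwrite("pics/sc11.png",cv2.resize(a[120:300,240:420],None,fx=3.3,fy=3.3,interpolation=cv2.INTER_CUBIC))
cv2.imwrite("pics/sd11.png",cv2.resize(c[20:220,150:350],None,fx=3,fy=3,interpolation=cv2.INTER_CUBIC))
cv2.imwrite("pics/w11.png",b); print(pose()[0])
E
```

```text
time: 11.87
ee_pos: [0.4552, -0.0557, 0.1283]
eef_rot: [0.062, 0.708, -0.065, 0.7]
ft_force: [1.1, -0.5, -0.1]
width: 0.0871
time: 12.28
ee_pos: [0.4566, -0.0557, 0.29]
eef_rot: [0.063, 0.709, -0.065, 0.7]
ft_force: [1.7, -0.0, 0.2]
width: 0.0872
time: 12.7
ee_pos: [0.4821, 0.0835, 0.3095]
eef_rot: [0.063, 0.708, -0.065, 0.7]
ft_force: [0.7, -0.1, 0.6]
width: 0.0874
[0.48187811 0.08422691 0.30875707]
```

View pics/sc11.png

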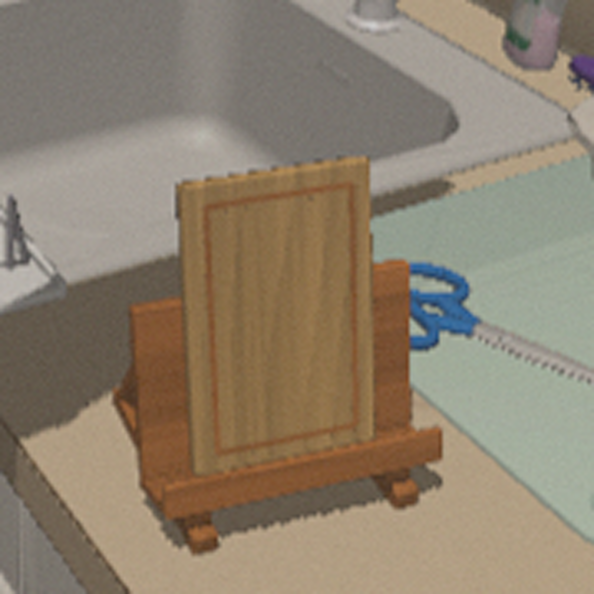

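View pics/w11.png

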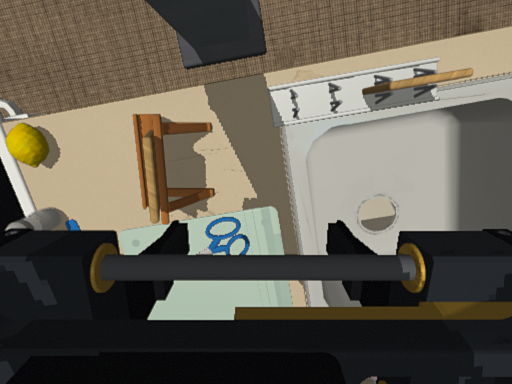

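View pics/sd11.png

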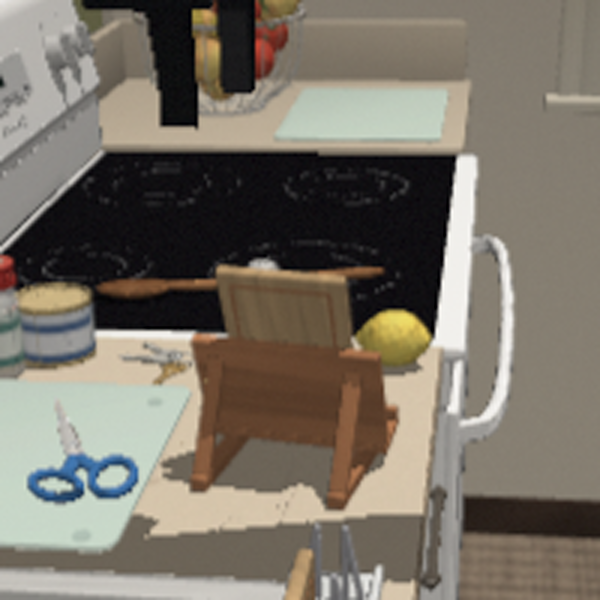

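Run:
```python
from h import *
a=np.radians(79.6); ex=np.array([np.cos(a),np.sin(a),0]); ey=np.array([-ex[1],ex[0],0])
S=lambda u,v:(240+u/3.3-.35,120+v/3.3-.35)
D=lambda u,v:(150+u/3-.33,20+v/3-.33)
def t(n,s,d):
    X,e=tri(S(*s),D(*d)); print(n,"ex %.1f ey %.1f z %.1f"%(X@ex*1e3,X@ey*1e3,X[2]*1e3),"res %.1f"%(e[0]*1e3)); return X
t("rest -x",(132,305),(383,354)); t("rest +x",(409,262),(195,336))
t("board top -x",(178,182),(351,277)); t("board top +x",(369,157),(218,266))
def f(n,u,v,z):
    d=plane("scene",S(u,v),z); print(n,"ex %.1f ey %.1f"%(d@ex*1e3,d@ey*1e3))
f("board front top L",183,187,.1647);f("board front top R",369,161,.1647)
f("lip top front L",164,488,.0408);f("lip top front R",441,431,.0408);f("rest top L",132,308,.108);f("rest R",410,264,.108)
# front face at lip height is hidden: points at lip-top line on board front face (z~.036)
f("board bot L",192,473,.038);f("board bot R",374,440,.038)
```

```text
rest -x ex 43.8 ey -383.6 z 106.0 res 3.3
rest +x ex 41.8 ey -533.3 z 104.6 res 2.5
board top -x ex 51.2 ey -406.0 z 166.5 res 3.5
board top +x ex 51.2 ey -506.8 z 165.5 res 1.7
board front top L ex 52.3 ey -412.0
board front top R ex 50.8 ey -508.1
lip top front L ex -12.9 ey -385.5
lip top front R ex -13.7 ey -533.5
rest top L ex 41.1 ey -385.5
rest R ex 38.0 ey -533.2
board bot L ex -4.3 ey -403.4
board bot R ex -7.6 ey -499.7
```

The triangulated top corners (z ≈ 166 mm) match the seated geometry. The board centre is within about 3 mm of the stand centre, and the trivet is still standing, at (415,82) in the wrist view. I'll do one last check that nothing is moving, then hand in.

```bash
python3 -m jog '[{"slide":[0,0,0],"roll":0},{"slide":[0,0,0],"roll":0},{"slide":[0,0,0],"roll":0},{"slide":[0,0,0],"roll":0},{"slide":[0,0,0],"roll":0}]' 0
python3 - <<'E'
from h import *
import cv2
a=r.camera("scene")[:,:,::-1]; o=cv2.imread("pics/sc11f.png")
d=cv2.absdiff(a,o).max(2)[160:290,270:380]; print("stand region diff mean/max",d.mean(),d.max(),(d>40).sum())
cv2.imwrite("pics/sc12.png",a)
r.close_job()
E
```

```text
time: 13.27
ee_pos: [0.4819, 0.0836, 0.3089]
eef_rot: [0.061, 0.709, -0.065, 0.7]
ft_force: [0.1, 0.4, -0.1]
width: 0.0871
stand region diff mean/max 3.573006993006993 54 4
the job is handed in; nothing more can be done
```

View pics/sc12.png

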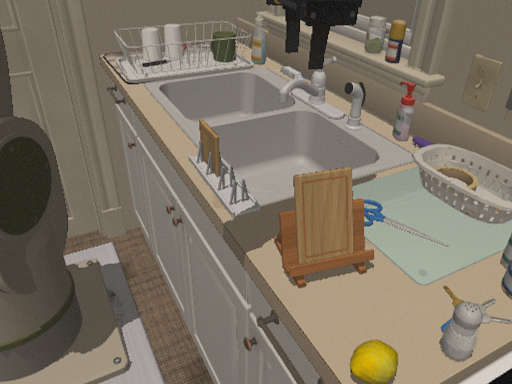

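The tall board is leaning on the display stand, tall way up, with its bottom edge behind the front lip. The square trivet is still standing in the drainer, and I handed the job in at about 13.3 s. I gripped the board across its thickness, lifted it out and turned it about 79°. I then stood it on the ledge against the rest and opened the jaws slowly so it tipped back onto the slope. The gripper then backed off upward, clear of everything.

**Seating:** the last views put the board's top at z ≈ 166 mm, where it should be when fully seated. It did not move between the last two pictures. The bottom corner is hidden by the lip, so I judged the seating from the top edge and the earlier wrist views.

**Centring:** two estimates put the top of the board within about 1–3 mm of the stand's centre. A rougher one from the bottom corners first read about 7 mm off, or about 3 mm after I corrected the assumed height. The camera views disagreed with each other by 2–3 mm.

**Forces:** the highest reading at the end of any move was about 20 N, when the board first touched the ledge.

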